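# Hang up the headset, then hold the sprung cover below its balance point

### The arm

A 6-joint arm with a two-finger parallel gripper is mounted at the origin on the work surface. World frame = base frame: x ahead of the robot, y to its left, z up, the work surface at z = 0. Lengths are in m, angles in rad, forces in N, time in s.
With the tool pointing down it reaches from about 0.3 to 0.875 m from the base axis. Payload 6.4 kg.
Tool frame: the origin (TCP) lies midway between the tips of the shut fingers; the grasp point (between the pads) lies 19 mm behind it; z points along the fingers, y is the line along which they close (so a half turn about z gives the same grasp; the last joint's range is limited). The gripper opens to 85 mm and grips with 20 to 120 N. Pads are 22 mm wide; open, the fingers measure 114 mm over their backs; the gripper's body (76 mm by 85 mm) begins 54 mm behind the grasp point. The pads swing forward as they close: fully open they stand 13 mm farther back than shut.
Start: joints at [-1.425, 0.181, 1.607, -0, 1.354, -0.206], TCP at [0.198, -0.54, 0.231] pointing down, gripper open.
Joint ranges: [-2.99, 2.99], [-0.89, 2.07], [0.3, 2.58], [-1.14, 4.28], [0, 2.63], [-3.12, 3.12]. Speed limits (rad/s): [2.57, 2.57, 3.01, 3.14, 3.14, 3.14].

### API

Orientations are given as a unit quaternion [w, x, y, z].
In Python, from bench import ctrl gives the robot as it stands. The module is installed in compiled form; this text tells all that it offers.
- The arm moves only by the tool move_arm, never from a script. Its argument "plan" is one flat list of numbers, 6 for each row, row after row: the shift along the world's x, y, z in units of 50 mm (1.0 is 50 mm), then the turn, a rotation vector about the world's x, y, z in rad. A call has 1 to 10 rows; each row is the pose to reach, as a shift and turn from the pose commanded when the call began; what a row does not reach only later rows make up. A row lasts 1/8 s, in which the tool goes at most 62.5 mm and 10.7 degrees, less where a joint would pass 70% of its speed; a pose out of reach is approached as far as the arm can. A call with a gripper value outside its range is refused whole. "grip" is the finger opening in mm, from 0 to 85.4, set as the call begins (left out, the last holds). The fingers move at their own pace and stop on an object; the grip force is fixed at half the most. Time passes only in rows, so rows that repeat a pose let the fingers close. It gives the time, the measured TCP pose, the force, the opening and the grip force at its end, in the units of the state.
- ctrl.get_obs(): the state, without advancing time (a new reading comes with each control period).
- ctrl.camera(name): name is "scene" or "side" or "wrist"; returns a dict with "pixels" (384x512x3 uint8, red, green, blue), "fx", "fy", "cx", "cy" (pixels), "origin" and "attitude" of the camera in the world. Camera axes: x right, y down, z forward; pixel columns grow to the right and rows downward; lengths in m; the calibration is good to about 2 mm. The wrist camera is an equidistant fisheye: a pixel r from the principal point sees the ray r / f radians off the axis. A picture is of the moment at which its call begins. There is no depth.
- ctrl.hand_in(): hands the job in; it is judged then, once.
The state is a dict: "time_s": time; "q": joint angles; "dq": joint speeds; "joint_efforts": joint torques, N m; "eef_pos": TCP position; "eef_rot": TCP orientation; "wrist_force": force on the tool from outside, world axes, zero at the start; "torque": the same for the moment, N m; "opening": opening from 0.0 (shut) to 1.0 (fully open); "grasp_force": force on a finger pad.
Only numpy, scipy, OpenCV 4.12 (cv2) and the standard library are available. Lean on these libraries where they do the work, as an engineer would, in place of code of your own. Each camera call takes 0.05 s, during which the arm holds its last target. There are 200 camera calls.

### The job

Take the headset off the computer's cover and hang it over the bar of the headset rail, crown on the bar with one ear cup each side, and let go of it. Then take the cover by its lift tab, raise it clearly past its balance point so that you know the spring has taken over, bring it back down and finish while still holding it still with the fingers just below the balance point, within about ten degrees of it. Leave the fan, the carton and the screwdriver where they lie.

Things in the scene. Friction and masses are not known exactly. Their poses are not given: they have to be found in the camera images.
- case: desktop computer lying flat, light grey steel box 240 mm (x) by 290 mm (y), 85 mm high without its cover, fixed to the bench. Origin: centre of its underside, on the bench; its x axis points from its vented front face to the back, z up. The cover's hinge axis runs along the case's y, 120 mm behind the origin and 85 mm above the bench (the back top edge; a black trim strip on the cover marks it).
- cover (a joint): angle of the light grey cover (240 x 290 x 8 mm, 0.9 kg) hinged along the case's back top edge: 0 shut, grows as the front edge rises, stop at 1.45 rad. A spring helps the lift. Balance point 0.80 rad (tab centre 277 mm above the bench): below it the cover falls shut when let go, above it swings open by itself. At the tab it needs 1.1 N up from shut, falling to 0 at balance; almost no friction.
- tab (a point): centre of the cover's lift tab, a light grey block 40 mm wide (y) and 14 mm thick that sticks out 45 mm from the middle of the cover's front edge, clear of the case all round. The point is 267 mm from the hinge axis, 27 mm out from the edge, 86 mm above the bench when shut, and turns with the cover. Pinched across its width from above, it pivots between the finger pads as the cover turns.
- headset: black and grey rigid headset standing on its ear cups on the shut cover (top 93 mm up), 140 mm high, 172 mm across, about 0.22 kg. Origin: centre between the cups' undersides; y from cup to cup, z up to the crown. Cups 66 mm (x) by 70 mm high, 108 mm apart. The crown is a level padded block 26 mm wide (x), 70 mm long (y), 20 mm thick (120 to 140 mm up), to be pinched across its width.
- headset_crown (a point): middle of the crown's underside, 120 mm above the headset's origin; this point rests on the bar when the headset hangs. Axes as the headset's.
- rail: steel headset rail, fixed: a level round bar, 16 mm diameter, 240 mm long along its x axis, on two 14 mm posts 112 mm each side of the middle that do not rise above the bar, each on a flat foot plate 50 by 70 mm, 8 mm thick. Origin on the bench under the bar's middle, z up.
- rail_mid (a point): middle of the bar's top line, 143 mm above the bench; axes as the rail's, x along the bar.
- fan: bystander: flat dark laptop cooling fan 80 by 70 mm, 16 mm thick, loose on the bench; leave it alone. Origin: centre of its underside.
- carton: bystander: cardboard box 90 by 120 mm, 50 mm high, loose on the bench; leave it alone. Origin: centre of its underside.
- screwdriver: bystander: black-handled screwdriver, 190 mm long, loose on the bench; leave it alone.
Mind the look-alikes: they are no part of the job. There is more than one size of the headset; the one meant has the size given above.

How it is judged:
By the outcome, as a careful person would: the job done as asked, in the order asked, and still so for the second after the job is handed in, while the arm keeps its last pose, push and grip.
It also fails if it takes over 64 s, if anything falls off the work surface, if the arm or the gripper's body presses on something with over 40 N, if the wrist force passes 120 N, or if a joint passes its speed limit or range.

## Working session

There is one attempt and no reset: what is moved stays moved. The work goes in short steps, Python scripts to look and compute and a tool call to move; the robot and the scene stay as the last step left them, time stands still between calls to the robot, and variables do not carry over. Pictures are saved under pics/ and viewed, at most 10 in all, crops included, and the job is handed in when it is done.

Besides the shell and the picture viewer there is one more tool, called after "Call:" as name(argument=value, ...), one argument or row to a line, values as JSON. move_arm: Moves the arm, as the interface text tells. Its arguments: {"type":"object","properties":{"plan":{"type":"array"},"grip":{"type":"number"}},"required":["plan"]}

```bash
mkdir -p pics
cat > h.py <<'E'
import numpy as np, cv2
from scipy.spatial.transform import Rotation as R
from bench import ctrl
def shot(n,f):
    c=ctrl.camera(n); cv2.imwrite('pics/'+f,cv2.cvtColor(c['pixels'],cv2.COLOR_RGB2BGR))
    np.save('pics/'+f[:-4]+'.npy',{k:v for k,v in c.items()},allow_pickle=True); return c
def load(f): return np.load('pics/'+f+'.npy',allow_pickle=True).item()
def rot(a):
    a=np.array(a,float); return a if a.shape==(3,3) else R.from_quat(a,scalar_first=True).as_matrix()
def ray(c,u,v,fish=False):
    x,y=u-c['cx'],v-c['cy']
    if fish:
        r=np.hypot(x,y); t=r/c['fx']; d=np.array([x/r*np.sin(t),y/r*np.sin(t),np.cos(t)]) if r>0 else np.array([0,0,1.])
    else: d=np.array([x/c['fx'],y/c['fy'],1])
    return np.array(c['origin']),rot(c['attitude'])@d
def onz(c,u,v,z,fish=False):
    o,d=ray(c,u,v,fish); return o+d*(z-o[2])/d[2]
def proj(c,p):
    q=rot(c['attitude']).T@(np.array(p)-c['origin']); return c['cx']+c['fx']*q[0]/q[2], c['cy']+c['fy']*q[1]/q[2]
E
python3 - <<'E'
from h import *
a=shot('scene','a.png');b=shot('side','b.png')
for c in(a,b):print({k:c[k] for k in c if k!='pixels'})
o=ctrl.get_obs();print(o['time_s'],o['eef_pos'],o['eef_rot'],o['wrist_force'])
E
```

```text
{'fx': 380.3473246826517, 'fy': 380.3473246826517, 'cx': 256.75074907056484, 'cy': 194.1377543360237, 'origin': array([ 1.18801   , -0.47604606,  0.66921731]), 'attitude': array([-0.39950435,  0.76888114,  0.44610446, -0.22407339])}
{'fx': 438.3904655578237, 'fy': 438.3904655578237, 'cx': 252.53739755190904, 'cy': 188.23489188935156, 'origin': array([0.24581272, 0.92329553, 0.84875959]), 'attitude': array([ 0.0666418 , -0.13245261,  0.872221  , -0.46609624])}
0.1 [ 0.19809287 -0.53926725  0.23047128] [-7.96891284e-04  9.84567010e-01  1.75006195e-01  2.12914875e-05] [ 0.08202519 -0.04204779 -0.17761176]
```

View pics/a.png

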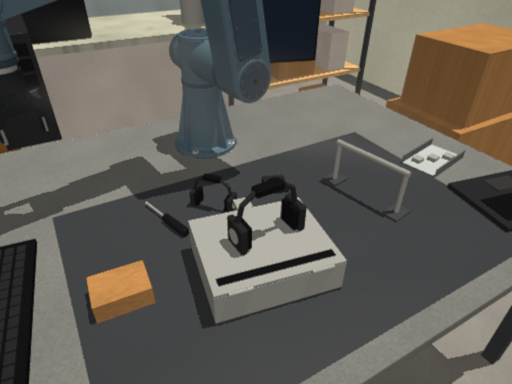

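View pics/b.png

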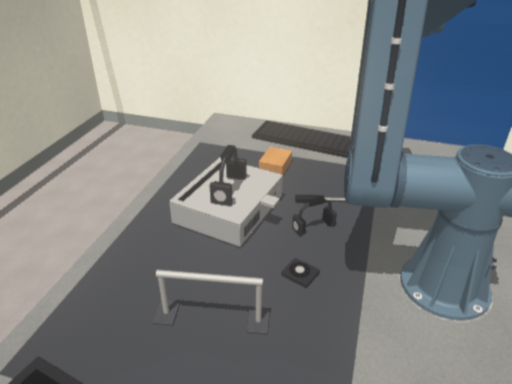

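The scene view shows the case around (265,255) with the large headset on it, crown near (268,186). A smaller look-alike headset stands on the bench at (213,190), and the rail bar runs from (338,143) to (405,170). The side view shows the bar from (158,273) to (262,281), the fan at (300,271), the tab near (271,201) and the crown near (230,154).

Run:
```python
import cv2
a=cv2.imread('pics/a.png');b=cv2.imread('pics/b.png')
cv2.imwrite('pics/a2.png',cv2.resize(a[130:320,170:430],None,fx=3,fy=3,interpolation=cv2.INTER_CUBIC))
cv2.imwrite('pics/b2.png',cv2.resize(b[135:335,145:345],None,fx=3,fy=3,interpolation=cv2.INTER_CUBIC))
```

```text
(no output)
```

View pics/a2.png

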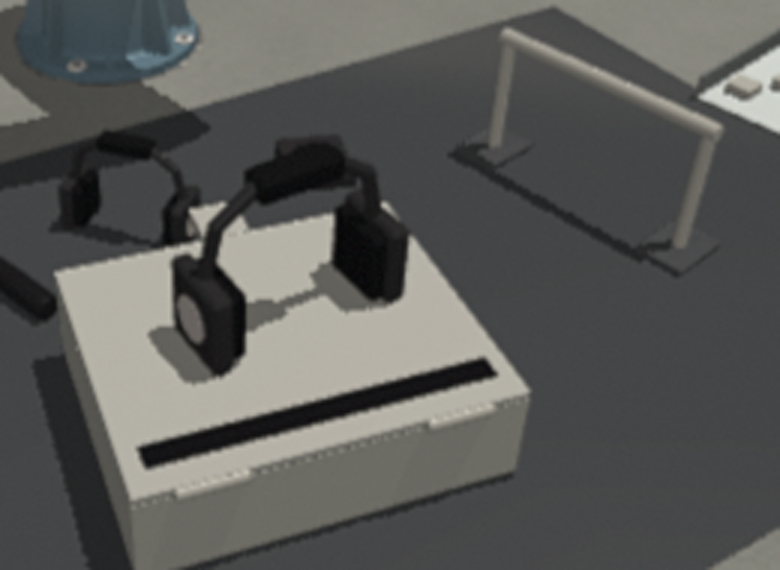

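View pics/b2.png

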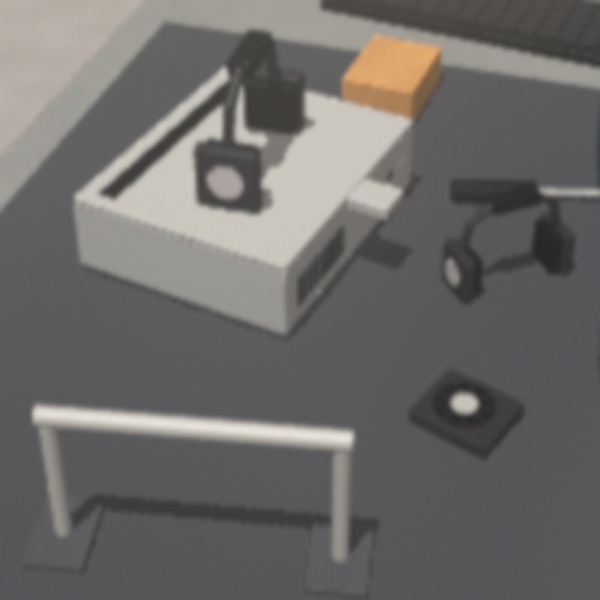

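Run:
```python
from h import *
np.set_printoptions(precision=4,suppress=True)
a=load('a');b=load('b')
A=lambda x,y:(170+(x-1)/3,130+(y-1)/3); B=lambda x,y:(145+(x-1)/3,135+(y-1)/3)
P=lambda c,f,x,y,z:onz(c,*f(x,y),z)[:2]
print('cov scene BL,BR,FR,FL',*[P(a,A,*p,.093) for p in[(133,503),(528,392),(388,206),(56,272)]])
print('cov side BR,FR,FL',*[P(b,B,*p,.093) for p in[(75,198),(288,268),(412,122)]])
print('strip scene',*[P(a,A,*p,.093) for p in[(140,458),(490,368)]])
print('tab side corners',*[P(b,B,*p,.093) for p in[(348,200),(388,216),(402,187),(365,178)]])
print('bar scene',*[P(a,A,*p,.135) for p in[(507,37),(717,132)]])
print('bar side',*[P(b,B,*p,.135) for p in[(35,415),(353,438)]])
print('crown top side',*[P(b,B,*p,.233) for p in[(240,40),(262,34),(272,44),(230,68)]])
print('crown top scene',*[P(a,A,*p,.233) for p in[(248,180),(285,195),(340,150)]], P(a,A,296,168,.233))
print('cups side near',*[P(b,B,*p,.093) for p in[(197,207),(262,212)]],'far',*[P(b,B,*p,.093) for p in[(247,130),(302,134)]])
print('cups scene',*[P(a,A,*p,.093) for p in[(220,374),(243,362),(385,300),(404,292)]])
```

```text
cov scene BL,BR,FR,FL [ 0.743  -0.3034] [ 0.7911 -0.0215] [0.5612 0.0211] [ 0.5056 -0.2601]
cov side BR,FR,FL [ 0.786  -0.0188] [0.5505 0.0228] [ 0.5023 -0.2575]
strip scene [ 0.7118 -0.2839] [ 0.7592 -0.0294]
tab side corners [ 0.5279 -0.0973] [ 0.4834 -0.0834] [ 0.4825 -0.1352] [ 0.5221 -0.1393]
bar scene [0.4289 0.2567] [0.6577 0.3026]
bar side [0.6597 0.2992] [0.4241 0.25  ]
crown top side [ 0.6505 -0.1338] [ 0.6342 -0.1519] [ 0.6182 -0.1357] [ 0.6406 -0.0795]
crown top scene [ 0.6434 -0.1646] [ 0.6703 -0.1518] [ 0.6428 -0.0905] [ 0.6469 -0.129 ]
cups side near [ 0.6656 -0.0411] [ 0.6022 -0.0526] far [ 0.6666 -0.1882] [ 0.6082 -0.1985]
cups scene [ 0.6692 -0.2013] [ 0.6667 -0.1811] [ 0.6609 -0.0523] [ 0.6604 -0.0339]
```

Call:
move_arm(
  plan=[0.8, 0.75, 0.5, 0, 0, 0.13, 1.7, 1.6, 0.9, 0, 0, 0.26, 2.6, 2.4, 1.3, 0, 0, 0.39, 3.5, 3.3, 1.7, 0, 0, 0.52, 4.4, 4.1, 2.0, 0, 0, 0.66, 5.3, 5.0, 2.2, 0, 0, 0.8, 6.2, 5.9, 2.4, 0, 0, 0.94, 7.1, 6.7, 2.6, 0, 0, 1.08, 8.0, 7.6, 2.6, 0, 0, 1.2, 8.8, 8.4, 2.6, 0, 0, 1.3],
  grip=85,
)

```text
time_s: 1.35
eef_pos: [0.6361, -0.1214, 0.3611]
eef_rot: [-0.0, 0.677, 0.736, -0.0]
wrist_force: [0.4, -1.4, -0.6]
opening: 0.997
grasp_force: 0.0
```

Run:
```python
from h import *
np.set_printoptions(precision=4,suppress=True)
w=shot('wrist','w1.png');print({k:w[k] for k in w if k!='pixels'})
o=ctrl.get_obs();print(o['time_s'],o['eef_pos'],rot(o['eef_rot']),o['q'],o['wrist_force'])
```

```text
{'fx': 297.3186396354542, 'fy': 297.3186396354542, 'cx': 254.84967851456835, 'cy': 191.87880079137832, 'origin': array([ 0.6285, -0.0399,  0.5033]), 'attitude': array([0.1587, 0.9864, 0.0416, 0.0073])}
1.4 [ 0.6397 -0.115   0.3598] [[-0.0938  0.9956  0.0013]
 [ 0.9956  0.0938  0.0044]
 [ 0.0043  0.0017 -1.    ]] [-0.3624  0.2785  1.2352  0.0046  1.6282 -0.4561] [-3.5114  3.8442 -1.4666]
```

View pics/w1.png

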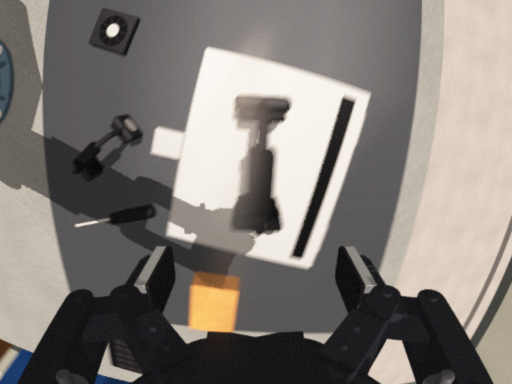

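The wrist view, slightly blurred by motion, shows the headset with its +y cup near (263,105), crown near (262,172) and -y cup near (258,215). The tab is at (167,142). I'll re-shoot now the arm is still and measure the crown's edges by mask.

Run:
```python
from h import *
np.set_printoptions(precision=4,suppress=True)
w=shot('wrist','w2.png')
print(w['origin'],w['attitude'],ctrl.get_obs()['eef_pos'])
g=cv2.cvtColor(w['pixels'],cv2.COLOR_RGB2GRAY)
m=(g<75).astype(np.uint8)
for v in range(90,240,5):
    r=m[v,215:310]; i=np.flatnonzero(r)
    if len(i): 
        l,rr=i[0]+215,i[-1]+215
        print(v,l,rr,onz(w,l-.5,v,.233,True)[:2],onz(w,rr+.5,v,.233,True)[:2], g[v,l-3:rr+4:4])
cv2.imwrite('pics/w2c.png',cv2.resize(cv2.imread('pics/w2.png')[80:250,130:330],None,fx=4,fy=3.5,interpolation=cv2.INTER_CUBIC))
```

```text
[ 0.6311 -0.0342  0.5023] [0.1564 0.9866 0.0461 0.0088] [ 0.6375 -0.1177  0.3595]
105 272 272 [ 0.6473 -0.0386] [ 0.6482 -0.0385] [84 75]
115 273 283 [ 0.6491 -0.0476] [ 0.659  -0.0465] [ 76  78  75  56 240]
120 265 278 [ 0.6424 -0.0528] [ 0.655  -0.0515] [81 71 57 50 50]
125 276 278 [ 0.6528 -0.0564] [ 0.6555 -0.0561] [ 79  52 242]
130 269 274 [ 0.6469 -0.0616] [ 0.6524 -0.061 ] [82 67 72]
160 260 265 [ 0.6415 -0.0901] [ 0.6471 -0.0896] [83 69 58]
165 261 266 [ 0.6429 -0.0948] [ 0.6485 -0.0942] [80 69 59]
170 260 266 [ 0.6425 -0.0996] [ 0.649 -0.099] [ 79  71  57 242]
175 258 265 [ 0.6411 -0.1046] [ 0.6485 -0.1039] [ 82  69  61 190]
180 257 265 [ 0.6406 -0.1095] [ 0.649  -0.1087] [ 82  73  57 123]
185 256 265 [ 0.6401 -0.1145] [ 0.6496 -0.1136] [82 68 60 72]
190 255 264 [ 0.6397 -0.1195] [ 0.6491 -0.1186] [79 68 62 53]
195 252 309 [ 0.6373 -0.1248] [ 0.6931 -0.1196] [ 85  72  61  55 147 243 241 241 241 240 241 240 241 240 240  38]
200 252 309 [ 0.6377 -0.1298] [ 0.6939 -0.1247] [ 76  69  63  47 181 241 240 240 241 241 241 241 242 240 221  25]
205 249 309 [ 0.6353 -0.1352] [ 0.6947 -
[... 177 characters left out ...]
0 240 240  28  22  22]
215 244 309 [ 0.6313 -0.1461] [ 0.6964 -0.1403] [ 80  74  66  57  47  40  29  21 122 171 241 239 241 239 239  72  25  29]
220 237 309 [ 0.6249 -0.1521] [ 0.6972 -0.1457] [ 77  74  74  66  58  50  46  34  28  21 130 232 240 240 239 239 226  23
  22  29]
225 226 309 [ 0.6143 -0.1586] [ 0.6981 -0.1511] [141  73  78  75  72  66  57  52  46  35  29  26  20 132 240 240 239 238
 238  26  23  19 212]
230 225 307 [ 0.6136 -0.1642] [ 0.697  -0.1568] [146  68  75  74  73  67  63  54  45  43  46  35  32  88 239 238 239 239
 229  28  16  21 235]
235 226 305 [ 0.6149 -0.1697] [ 0.6958 -0.1625] [143  69  73  68  66  64  57  51  45  38  36  32  35 221 239 240 239 239
  20  25  25 194]
```

View pics/w2c.png

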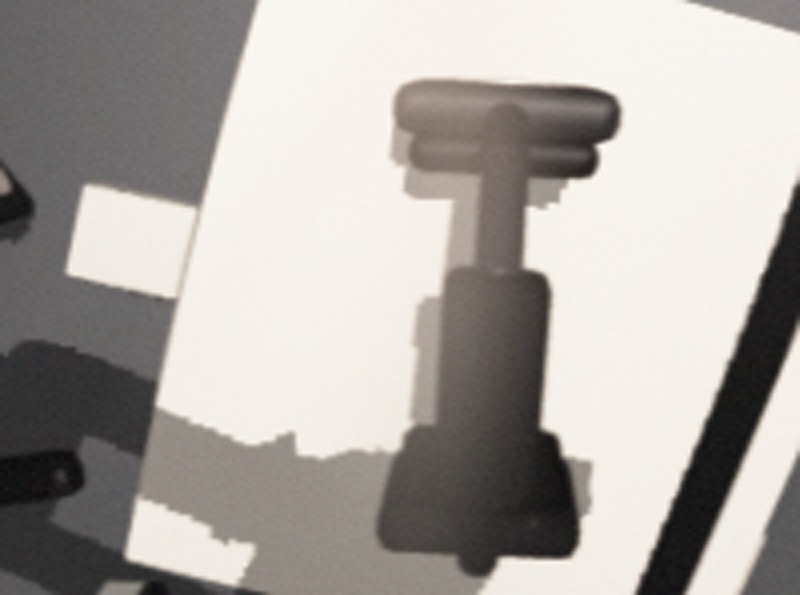

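The close crop shows the crown clearly, with corners at about (241,157), (267,157), (239,203) and (265,203) in full-picture pixels. The tab corners are at about (151,133), (179,139), (174,165) and (146,158).

Run:
```python
from h import *
np.set_printoptions(precision=4,suppress=True)
w=load('w2'); C=lambda x,y:(130+(x+.5)/4-.5,80+(y+.5)/3.5-.5)
for n,z,ps in(('crown',.233,[(446,270),(549,270),(541,432),(438,430)]),('tab',.093,[(86,186),(197,208),(176,298),(66,274)]),('frontedge',.093,[(258,2),(128,556)])):
    q=np.array([onz(w,*C(*p),z,True)[:2] for p in ps]); print(n,q,q.mean(0))
print(rot(ctrl.get_obs()['eef_rot'])[:,1])
```

```text
crown [[ 0.6244 -0.0887]
 [ 0.648  -0.0864]
 [ 0.6509 -0.1318]
 [ 0.6261 -0.1335]] [ 0.6373 -0.1101]
tab [[ 0.4887 -0.0919]
 [ 0.5308 -0.0986]
 [ 0.5242 -0.1366]
 [ 0.4815 -0.1294]] [ 0.5063 -0.1141]
frontedge [[ 0.5473 -0.0149]
 [ 0.5043 -0.2582]] [ 0.5258 -0.1365]
[ 0.996   0.0893 -0.0007]
```

Call:
move_arm(
  plan=[0, -0.08, -0.8, 0, 0, -0.03, 0, -0.08, -1.6, 0, 0, -0.03, 0, -0.08, -2.4, 0, 0, -0.03, 0, -0.08, -2.8, 0, 0, -0.03, 0, -0.08, -2.9, 0, 0, -0.03, 0, -0.08, -2.9, 0, 0, -0.03, 0, -0.08, -2.9, 0, 0, -0.03],
)

```text
time_s: 2.33
eef_pos: [0.6359, -0.1275, 0.2183]
eef_rot: [0.001, 0.689, 0.725, 0.001]
wrist_force: [0.2, 0.4, 0.2]
opening: 0.995
grasp_force: 0.0
```

Call:
move_arm(
  plan=[0, 0, 0, 0, 0, 0, 0, 0, 0, 0, 0, 0, 0, 0, 0, 0, 0, 0, 0, 0, 0, 0, 0, 0, 0, 0, 0, 0, 0, 0, 0, 0, 0, 0, 0, 0, 0, 0, 0, 0, 0, 0],
  grip=0,
)

```text
time_s: 3.2
eef_pos: [0.6351, -0.1271, 0.2166]
eef_rot: [0.0, 0.689, 0.725, 0.0]
wrist_force: [1.2, 0.3, 1.6]
opening: 0.288
grasp_force: 63.6
```

Call:
move_arm(
  plan=[0, 0, 0.2, 0, 0, 0, 0, 0, 0.6, 0, 0, 0, 0, 0, 1.2, 0, 0, 0, 0, 0, 1.8, 0, 0, 0, 0, 0, 2.3, 0, 0, 0, 0, 0, 2.5, 0, 0, 0, 0, 0, 2.5, 0, 0, 0, 0, 0, 2.5, 0, 0, 0],
)

```text
time_s: 4.2
eef_pos: [0.6343, -0.1269, 0.3398]
eef_rot: [-0.001, 0.689, 0.725, -0.0]
wrist_force: [-0.3, 0.9, -3.0]
opening: 0.286
grasp_force: 63.1
```

Run:
```python
from h import *
np.set_printoptions(precision=4,suppress=True)
b=shot('side','b3.png')
o=ctrl.get_obs();print(o['time_s'],o['eef_pos'],rot(o['eef_rot']),o['wrist_force'],o['opening'])
cv2.imwrite('pics/b3c.png',cv2.resize(cv2.imread('pics/b3.png')[60:330,130:400],None,fx=2.2,fy=2.2,interpolation=cv2.INTER_CUBIC))
```

```text
4.25 [ 0.6343 -0.1269  0.3397] [[-0.0509  0.9987 -0.0025]
 [ 0.9987  0.0509  0.001 ]
 [ 0.0011 -0.0024 -1.    ]] [ 0.0202 -0.4278 -1.9173] 0.28570557079545494
```

View pics/b3c.png

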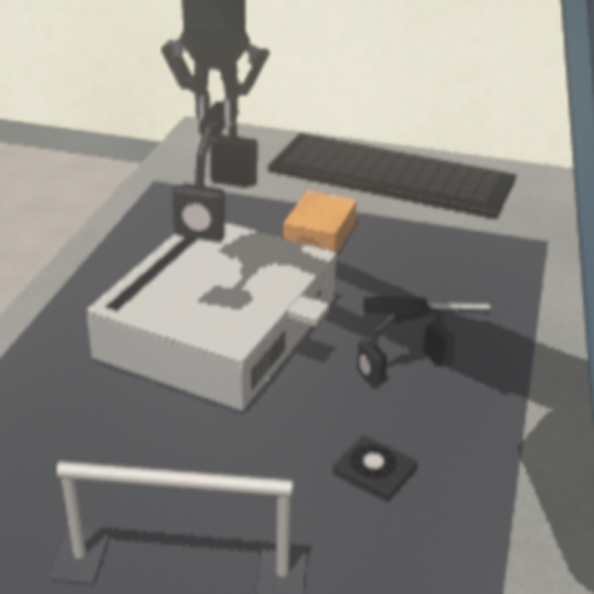

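The headset is held level and clear above the cover, with nothing else disturbed. Next I'll carry it over the rail.

Call:
move_arm(
  plan=[-0.1, 0.4, 0, 0, 0, 0.01, -0.3, 1.3, 0, 0, 0, 0.03, -0.55, 2.4, 0, 0, 0, 0.05, -0.8, 3.5, 0, 0, 0, 0.07, -1.05, 4.6, 0, 0, 0, 0.09, -1.3, 5.7, 0, 0, 0, 0.11, -1.55, 6.8, 0, 0, 0, 0.13, -1.75, 7.6, 0, 0, 0, 0.145, -1.83, 7.95, 0, 0, 0, 0.15, -1.83, 8.0, 0, 0, 0, 0.15],
)

```text
time_s: 5.5
eef_pos: [0.5425, 0.274, 0.3409]
eef_rot: [-0.0, 0.632, 0.775, -0.0]
wrist_force: [0.4, 0.6, -2.4]
opening: 0.288
grasp_force: 63.1
```

Call:
move_arm(
  plan=[0, 0, -0.2, 0, 0, 0, 0, 0, -0.7, 0, 0, 0, 0, 0, -1.3, 0, 0, 0, 0, 0, -1.7, 0, 0, 0, 0, 0, -1.8, 0, 0, 0, 0, 0, -1.8, 0, 0, 0, 0, 0, -1.8, 0, 0, 0],
)

```text
time_s: 6.38
eef_pos: [0.5442, 0.2731, 0.2527]
eef_rot: [0.001, 0.633, 0.774, 0.001]
wrist_force: [-1.3, 0.4, -1.9]
opening: 0.284
grasp_force: 63.0
```

Run:
```python
from h import *
np.set_printoptions(precision=4,suppress=True)
b=shot('side','b4.png');a=shot('scene','a4.png')
o=ctrl.get_obs();print(o['time_s'],o['eef_pos'],rot(o['eef_rot']),o['wrist_force'],o['opening'])
B=cv2.resize(cv2.imread('pics/b4.png')[150:350,130:320],(400,420),interpolation=cv2.INTER_CUBIC)
A=cv2.resize(cv2.imread('pics/a4.png')[70:270,280:470],(400,420),interpolation=cv2.INTER_CUBIC)
cv2.imwrite('pics/ab4.png',np.hstack([B,A]))
```

```text
6.475 [0.5439 0.2731 0.2525] [[-0.1998  0.9798  0.0019]
 [ 0.9798  0.1998  0.0005]
 [ 0.0001  0.002  -1.    ]] [ 0.4259  0.57   -1.8242] 0.2876435748693641
```

View pics/ab4.png

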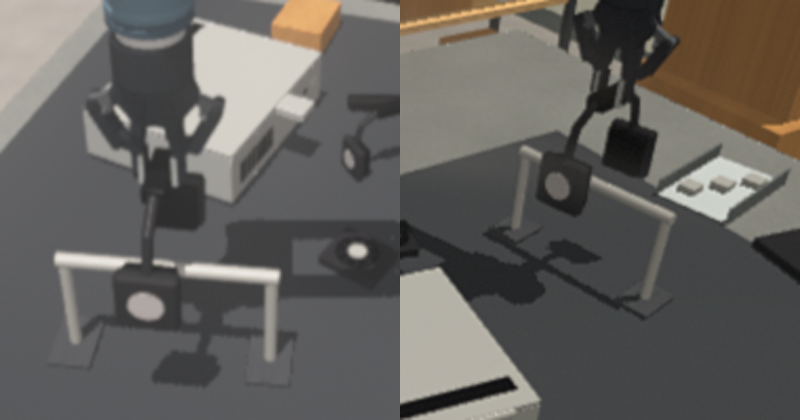

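One cup is on each side of the bar and the headset is centred between the posts. I'll lower it on.

Call:
move_arm(
  plan=[0, 0, -0.2, 0, 0, 0, 0, 0, -0.7, 0, 0, 0, 0, 0, -1.2, 0, 0, 0, 0, 0, -1.7, 0, 0, 0, 0, 0, -1.95, 0, 0, 0, 0, 0, -2.0, 0, 0, 0, 0, 0, -2.0, 0, 0, 0, 0, 0, -2.0, 0, 0, 0],
)

```text
time_s: 7.48
eef_pos: [0.5441, 0.2732, 0.1525]
eef_rot: [0.001, 0.633, 0.774, 0.001]
wrist_force: [-0.7, -0.7, -1.4]
opening: 0.287
grasp_force: 63.1
```

Call:
move_arm(
  plan=[0, 0, -0.04, 0, 0, 0, 0, 0, -0.08, 0, 0, 0, 0, 0, -0.1, 0, 0, 0, 0, 0, -0.1, 0, 0, 0],
)

```text
time_s: 7.98
eef_pos: [0.5434, 0.2729, 0.1463]
eef_rot: [-0.0, 0.633, 0.774, -0.0]
wrist_force: [0.2, -0.0, -1.4]
opening: 0.286
grasp_force: 63.2
```

Call:
move_arm(
  plan=[0, 0, -0.04, 0, 0, 0, 0, 0, -0.04, 0, 0, 0, 0, 0, -0.04, 0, 0, 0],
)

```text
time_s: 8.35
eef_pos: [0.5435, 0.273, 0.146]
eef_rot: [0.0, 0.633, 0.775, 0.0]
wrist_force: [-4.6, -2.4, 9.6]
opening: 0.29
grasp_force: 64.4
```

Contact at 9.6 N up, with the underside at bar height. I'll release and retract.

Call:
move_arm(
  plan=[0, 0, 0.02, 0, 0, 0, 0, 0, 0.02, 0, 0, 0, 0, 0, 0.02, 0, 0, 0, 0, 0, 0.02, 0, 0, 0, 0, 0, 0.02, 0, 0, 0, 0, 0, 0.02, 0, 0, 0],
  grip=85,
)

```text
time_s: 9.1
eef_pos: [0.5434, 0.2729, 0.1452]
eef_rot: [-0.0, 0.633, 0.774, -0.0]
wrist_force: [-0.5, 0.7, -0.1]
opening: 0.996
grasp_force: 0.0
```

Call:
move_arm(
  plan=[0, 0, 0.2, 0, 0, 0, 0, 0, 0.6, 0, 0, 0, 0, 0, 1.2, 0, 0, 0, 0, 0, 2.0, 0, 0, 0, 0, 0, 2.6, 0, 0, 0, 0, 0, 2.8, 0, 0, 0],
)

```text
time_s: 9.85
eef_pos: [0.5446, 0.2733, 0.2894]
eef_rot: [0.002, 0.633, 0.775, 0.002]
wrist_force: [0.6, 0.2, -0.1]
opening: 0.996
grasp_force: 0.0
```

Run:
```python
from h import *
np.set_printoptions(precision=4,suppress=True)
b=shot('side','b5.png');a=shot('scene','a5.png')
o=ctrl.get_obs();print(o['time_s'],o['eef_pos'],rot(o['eef_rot']),o['wrist_force'],o['opening'],o['q'])
B=cv2.resize(cv2.imread('pics/b5.png')[150:350,130:320],(400,420),interpolation=cv2.INTER_CUBIC)
A=cv2.resize(cv2.imread('pics/a5.png')[70:270,280:470],(400,420),interpolation=cv2.INTER_CUBIC)
cv2.imwrite('pics/ab5.png',np.hstack([B,A]))
```

```text
9.95 [0.544  0.2731 0.2871] [[-0.1997  0.9798  0.0029]
 [ 0.9799  0.1997  0.0008]
 [ 0.0002  0.0031 -1.    ]] [-0.3524  0.0428  0.2083] 0.9946289531376012 [0.2706 0.2129 1.4563 0.     1.4693 0.0695]
```

View pics/ab5.png

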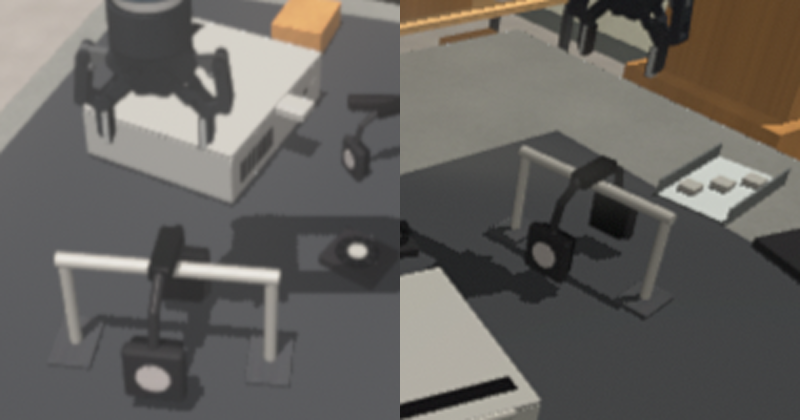

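The headset hangs on the bar, crown on it and a cup on each side. Now I'll go to the tab, checking first how far off the small headset stands.

Run:
```python
from h import *
np.set_printoptions(precision=4,suppress=True)
b=load('b');B=lambda x,y:(145+(x-1)/3,135+(y-1)/3)
print([onz(b,*B(465,300),0)[:2],onz(b,*B(550,272),0)[:2]], [onz(b,*B(x,190),.1)[:2] for x in(450,535)],proj(b,[.504,-.114,.0]))
```

```text
[array([ 0.4028, -0.0928]), array([ 0.3284, -0.1633])] [array([ 0.4336, -0.1348]), array([ 0.3532, -0.1604])] (np.float64(269.0328200731028), np.float64(224.11798469614595))
```

Call:
move_arm(
  plan=[-0.05, -0.5, 0, 0, 0, 0.1, -0.1, -1.4, 0, 0, 0, 0.25, -0.2, -2.4, 0, 0, 0, 0.4, -0.3, -3.4, 0, 0, 0, 0.55, -0.4, -4.4, 0, 0, 0, 0.7, -0.5, -5.4, 0, 0, 0, 0.85, -0.6, -6.4, 0, 0, 0, 1.0, -0.7, -7.2, 0, 0, 0, 1.1, -0.8, -7.65, 0, 0, 0, 1.18, -0.8, -7.74, 0, 0, 0, 1.195],
)

```text
time_s: 11.2
eef_pos: [0.5024, -0.115, 0.2837]
eef_rot: [-0.001, 0.088, 0.996, 0.0]
wrist_force: [0.3, 0.9, -0.9]
opening: 0.995
grasp_force: 0.0
```

Run:
```python
from h import *
np.set_printoptions(precision=4,suppress=True)
w=shot('wrist','w6.png');w=shot('wrist','w6.png')
o=ctrl.get_obs();print(o['time_s'],o['eef_pos'],rot(o['eef_rot']),o['q'])
g=cv2.cvtColor(w['pixels'],cv2.COLOR_RGB2GRAY);m=(g>190).astype(np.uint8)
n,l,s,c=cv2.connectedComponentsWithStats(m)
for i in range(1,n):
    if s[i,4]>150: print(s[i],c[i])
print({k:w[k] for k in('origin','attitude')})
```

```text
11.3 [ 0.503  -0.1138  0.2843] [[-0.9844  0.1757 -0.0015]
 [ 0.1757  0.9844  0.0011]
 [ 0.0017  0.0008 -1.    ]] [-0.4532  0.0061  1.6886  0.0003  1.4487 -1.8474]
[360  39  16  16 190] [367.6895  46.2842]
[  140   153   230   172 25354] [255.706  246.4662]
[  34  215   65   48 2073] [ 66.9961 237.9498]
[ 461  300   51   45 1189] [487.9706 322.5618]
[  0 304  22  80 969] [  7.9216 346.5325]
[173 326 165  10 848] [254.6639 330.2807]
[369 342  41  36 899] [389.8142 361.0545]
[ 96 372  45  12 418] [115.1053 377.7488]
{'origin': array([ 0.4228, -0.0995,  0.4263]), 'attitude': array([0.1211, 0.7571, 0.6338, 0.1025])}
```

View pics/w6.png

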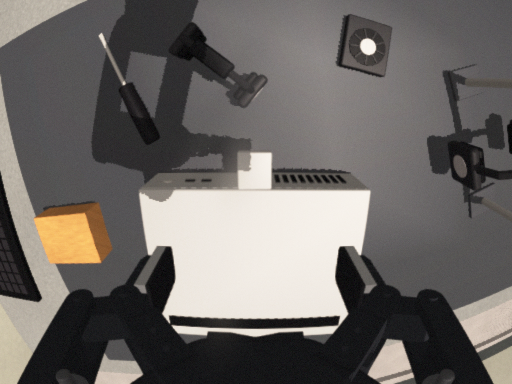

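The wrist view shows the tab centred at about (254,170), with its front corners at (237,153) and (272,153). It lies square to the fingers, and the small headset is clear of it at (230,75).

Run:
```python
from h import *
np.set_printoptions(precision=4,suppress=True)
w=load('w6')
g=cv2.cvtColor(w['pixels'],cv2.COLOR_RGB2GRAY);m=g>190
for v in(155,160,166,172,185): 
    i=np.flatnonzero(m[v,225:285])+225; print(v,i[0],i[-1],onz(w,i[0]-.5,v,.093,True)[:2],onz(w,i[-1]+.5,v,.093,True)[:2])
p=[onz(w,u,152.5,.093,True)[:2] for u in(237,272)];f=np.mean(p,0);d=p[1]-p[0];print(p,np.hypot(*d),d)
t=(p[0]-p[1])/np.hypot(*d); n=np.array([t[1],-t[0]]);n=n if n[0]>0 else -n
print('tab',f+n*.018,'yaw',np.arctan2(n[1],n[0]))
```

```text
155 251 271 [ 0.4867 -0.1153] [ 0.4909 -0.0917]
160 250 271 [ 0.4923 -0.1175] [ 0.4967 -0.0927]
166 249 270 [ 0.499  -0.1199] [ 0.5035 -0.095 ]
172 238 270 [ 0.5038 -0.1337] [ 0.5105 -0.0961]
185 238 270 [ 0.5192 -0.1368] [ 0.526  -0.0987]
[array([ 0.4811, -0.1299]), array([ 0.4881, -0.0907])] 0.03985683651301213 [0.007  0.0392]
tab [ 0.5023 -0.1135] yaw -0.17698352071402101
```

Call:
move_arm(
  plan=[0, 0, -0.6, 0, 0, 0, 0, 0, -1.5, 0, 0, 0, 0, 0, -2.5, 0, 0, 0, 0, 0, -3.4, 0, 0, 0, 0, 0, -4.0, 0, 0, 0, 0, 0, -4.3, 0, 0, 0, 0, 0, -4.36, 0, 0, 0, 0, 0, -4.36, 0, 0, 0, 0, 0, -4.36, 0, 0, 0],
)

```text
time_s: 12.42
eef_pos: [0.5044, -0.1144, 0.0686]
eef_rot: [0.001, 0.087, 0.996, -0.0]
wrist_force: [0.1, -0.1, 0.2]
opening: 0.995
grasp_force: 0.0
```

Call:
move_arm(
  plan=[0, 0, 0, 0, 0, 0, 0, 0, 0, 0, 0, 0, 0, 0, 0, 0, 0, 0, 0, 0, 0, 0, 0, 0, 0, 0, 0, 0, 0, 0, 0, 0, 0, 0, 0, 0],
  grip=0,
)

```text
time_s: 13.18
eef_pos: [0.5033, -0.1156, 0.0679]
eef_rot: [0.0, 0.087, 0.996, -0.001]
wrist_force: [-3.7, -5.4, 4.1]
opening: 0.453
grasp_force: 64.0
```

Call:
move_arm(
  plan=[0.007, 0, 0.27, 0, 0, 0, 0.026, -0.005, 0.53, 0, 0, 0, 0.06, -0.01, 0.8, 0, 0, 0, 0.105, -0.02, 1.06, 0, 0, 0, 0.163, -0.03, 1.32, 0, 0, 0, 0.235, -0.04, 1.58, 0, 0, 0, 0.32, -0.057, 1.83, 0, 0, 0, 0.415, -0.075, 2.08, 0, 0, 0, 0.523, -0.094, 2.32, 0, 0, 0, 0.643, -0.116, 2.56, 0, 0, 0],
)

```text
time_s: 14.42
eef_pos: [0.5363, -0.1215, 0.1952]
eef_rot: [0.001, 0.088, 0.996, -0.001]
wrist_force: [7.5, -7.4, -8.4]
opening: 0.459
grasp_force: 63.0
```

```bash
cat >> h.py <<'E'
def state(n=12):
    F=[];P=[]
    for _ in range(n): ctrl.camera('wrist'); o=ctrl.get_obs(); F.append(o['wrist_force']);P.append(o['eef_pos'])
    p=np.mean(P,0); F=np.array(F)
    u=np.array([.984,-.177]); hz=np.array([.503,-.1145])+.267*u
    s=(hz-p[:2])@u; h=p[2]+.019-.085   # grasp point rel. to hinge
    print(o['time_s'],'pos',p.round(4),'F',F.mean(0).round(2),'sd',(F.std(0)/n**.5).round(2),'open',round(o['opening'],3),'gf',round(o['grasp_force'],1),'theta',round(np.arctan2(h,s),3),'r',round(np.hypot(s,h),4),'lat',round((hz-p[:2])@np.array([.177,.984]),4))
E
python3 -c "
from h import *
state()"
```

```text
15.025 pos [ 0.5365 -0.1216  0.1955] F [ 4.8  -5.99 -5.03] sd [0.14 0.17 0.18] open 0.454 gf 63.2 theta 0.508 r 0.2663 lat 0.001
```

Call:
move_arm(
  plan=[0.146, -0.05, 0.21, 0, 0, 0, 0.29, -0.076, 0.435, 0, 0, 0, 0.608, -0.133, 0.86, 0, 0, 0, 0.966, -0.198, 1.25, 0, 0, 0, 1.36, -0.27, 1.6, 0, 0, 0, 1.788, -0.346, 1.914, 0, 0, 0, 2.01, -0.386, 2.05, 0, 0, 0, 2.243, -0.427, 2.18, 0, 0, 0, 2.243, -0.427, 2.18, 0, 0, 0],
)

```text
time_s: 16.15
eef_pos: [0.6484, -0.1418, 0.3039]
eef_rot: [-0.0, 0.087, 0.996, -0.0]
wrist_force: [1.3, -4.9, -5.6]
opening: 0.451
grasp_force: 69.2
```

```bash
python3 -c "
from h import *
state()"
```

```text
16.75 pos [ 0.6479 -0.1416  0.3036] F [ 3.94 -4.66 -8.17] sd [0.15 0.2  0.18] open 0.454 gf 69.1 theta 1.105 r 0.266 lat 0.0011
```

At 1.10 rad the tangential force has changed sign, from about -1.6 N at 0.5 rad to +0.5 N, so the spring is now pushing up. I'll bring the cover back down to about 0.71 rad.

Call:
move_arm(
  plan=[-0.22, 0.035, -0.13, 0, 0, 0, -0.445, 0.075, -0.28, 0, 0, 0, -0.65, 0.105, -0.43, 0, 0, 0, -0.868, 0.14, -0.595, 0, 0, 0, -1.07, 0.175, -0.77, 0, 0, 0, -1.257, 0.208, -0.95, 0, 0, 0, -1.437, 0.24, -1.14, 0, 0, 0, -1.575, 0.263, -1.304, 0, 0, 0, -1.575, 0.263, -1.304, 0, 0, 0, -1.575, 0.263, -1.304, 0, 0, 0],
)

```text
time_s: 18.0
eef_pos: [0.5682, -0.1273, 0.2417]
eef_rot: [-0.0, 0.087, 0.996, 0.0]
wrist_force: [-9.0, 3.2, 9.5]
opening: 0.456
grasp_force: 66.3
```

Run:
```python
from h import *
np.set_printoptions(precision=4,suppress=True)
state()
# check: trim-strip-side cover edge in the scene view vs expectation at several angles
b=shot('side','b8.png');a=shot('scene','a8.png')
u=np.array([.984,-.177]);t=np.array([.177,.984]);hz=np.array([.503,-.1145])+.267*u
for th in(.6,.65,.7,.75,.8):
    r,k=.24,.008
    def pt(l): 
        p=hz-u*(r*np.cos(th)+k*np.sin(th))*1+t*l; return [*p,.085+r*np.sin(th)+k*np.cos(th)]
    # upper front corners of the cover; k along cover normal (leans back as it opens)
    def pt2(l):
        p=hz+u*(-r*np.cos(th)+k*np.sin(th))+t*l; return [*p,.085+r*np.sin(th)+k*np.cos(th)]
    print(th,'side',np.array(proj(b,pt2(.145))),'scene',np.array(proj(a,pt2(.145))),np.array(proj(a,pt2(-.145))))
for n,c in(('side',b),('scene',a)):
    im=c['pixels'].astype(int);s=im.max(2)-im.min(2);m=((im.min(2)>120)&(s<40)).astype(np.uint8)
    cs=[x for x in cv2.findContours(m,cv2.RETR_EXTERNAL,cv2.CHAIN_APPROX_SIMPLE)[0] if cv2.contourArea(x)>1500]
    for x in cs: 
        p=cv2.approxPolyDP(x,4,True)[:,0]; print(n,cv2.contourArea(x),p.tolist() if len(p)<16 else len(p))
```

```text
18.6 pos [ 0.5682 -0.1273  0.2417] F [-9.23  2.3   9.23] sd [0.15 0.08 0.13] open 0.456 gf 66.3 theta 0.72 r 0.2666 lat 0.0011
0.6 side [222.9891 178.6366] scene [311.3886 160.7365] [185.7489 183.5951]
0.65 side [220.4639 174.883 ] scene [313.2493 158.6693] [186.0118 181.6359]
0.7 side [217.7804 171.1927] scene [315.2369 156.7947] [186.3461 179.897 ]
0.75 side [214.9471 167.5789] scene [317.3524 155.1242] [186.7545 178.3919]
0.8 side [211.9734 164.0549] scene [319.5962 153.6701] [187.2394 177.1346]
side 12187.0 19
side 13270.5 19
side 60564.5 34
scene 1942.5 [[511, 292], [433, 344], [447, 357], [482, 349], [510, 305]]
scene 15023.0 [[315, 157], [268, 166], [259, 160], [231, 187], [188, 180], [214, 297], [346, 262]]
scene 2308.0 [[184, 27], [164, 16], [180, 14], [179, 9], [92, 16], [90, 39], [33, 48], [177, 33]]
scene 5251.0 [[364, 78], [374, 72], [373, 82], [400, 94], [416, 32], [485, 21], [479, 16], [492, 8], [482, 5], [479, 13], [481, 0], [378, 0]]
```

The picture corners (315,157) and (188,180) match a cover angle of about 0.70 rad, and the arm geometry gives 0.72. Both are about 5° below balance. I'll ease off the small radial preload, check, and hand in.

Call:
move_arm(
  plan=[-0.01, 0, 0.008, 0, 0, 0, -0.018, 0.003, 0.016, 0, 0, 0, -0.018, 0.003, 0.016, 0, 0, 0, -0.018, 0.003, 0.016, 0, 0, 0, -0.018, 0.003, 0.016, 0, 0, 0, -0.018, 0.003, 0.016, 0, 0, 0],
)

```text
time_s: 19.45
eef_pos: [0.5678, -0.1272, 0.2413]
eef_rot: [0.0, 0.087, 0.996, 0.0]
wrist_force: [-7.0, 3.3, 7.7]
opening: 0.455
grasp_force: 66.0
```

Run:
```python
from h import *
state(4)
c=shot('side','b9.png'); b=load('b5')
d=cv2.absdiff(c['pixels'],b['pixels']).max(2)
print('rail/headset region change',(d[255:340,145:275]>60).sum())
print(np.abs(ctrl.get_obs()['dq']).max())
print(ctrl.hand_in())
```

```text
19.65 pos [ 0.5678 -0.1272  0.2413] F [-6.52  3.16  7.98] sd [0.21 0.2  0.27] open 0.454 gf 66.0 theta 0.717 r 0.2666 lat 0.0011
rail/headset region change 0
0.002031889145306427
the job is handed in; nothing more can be done
None
```

I handed the job in at 19.7 s: the headset hangs on the rail, released, and the cover went up to about 1.10 rad, where the spring took over, and is now held still at about 0.71 rad, roughly 5° below balance.

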